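# Refit the hotplate's heat-control knob and hold it down for its grub screw

### The job

The heat-control knob of the table hotplate has come off. First turn the hotplate's main switch off, then pick up the loose knob, line up its D-shaped hole with the D-shaped spindle, push it onto the spindle and press it fully down against the spring underneath. Finish while still holding the knob pressed down, so that I can tighten its grub screw; leave everything else on the worktop where it is.

Things in the scene. Friction and masses are not known exactly. Their poses are not given: they have to be found in the camera images.
- hotplate: White single-ring table hotplate, 250 deep x 260 wide, on the worktop, front edge facing the robot. Origin: centre of its underside; x to its back, y to its left, z up. Flat control panel on top, 70 mm above the worktop: main switch 85 mm in front of and 65 mm left of the centre, bare spindle 85 mm in front and 65 mm right. The round plate behind them stands 13 mm above the panel.
- switch_grip (a point): Main switch: black rotary handle on the left of the panel. Point on its vertical axis, 102 mm above the worktop, in the middle of its upright grip bar: 14 mm thick, 46 mm long with a pointed nose, from 88 to 115 mm above the worktop, on a round hub of 48 mm diameter. x axis: along the bar towards the nose; z up.
- main_switch (a joint): Angle of the main switch: 1.05 rad is on, 0 is off. Off is 60 degrees counter-clockwise from on, seen from above, with the nose pointing straight to the hotplate's back. A spring detent holds either end and throws the handle to the nearer end once past half-way; turning takes about 0.1 N m.
- spindle_tip (a point): Centre of the top end of the bare upright steel spindle on the right of the panel, 90 mm above the worktop. 13 mm diameter, 20 mm out of the panel, with a flat 1 mm off its axis over all that length and a bevelled end. x axis: points level out of the flat; z up. The flat faces within 30 degrees of the hotplate's back. Stiff: resists turning with 0.06 N m.
- knob_spring (a joint): How far the spring washer (24 mm diameter) round the foot of the spindle is pressed down: 0 free, 0.006 m right down at its stop. Free, it lies 8 mm above the panel; the knob's underside rests on it. It begins to move at 4 N and takes 10 N at the stop; it lifts the knob again when not held down.
- knob_center (a point): Loose black knob, upright right of the hotplate; centre, half-way up its 45 mm height. Skirt 46 mm diameter, 19 mm high; on it a grip bar 16 mm thick, 44 long, 26 high; x: along the bar to its pointed nose, z up. 0.14-0.28 kg. D-hole in the underside, 19 mm deep, flat on the nose side, 1 mm play round the spindle: the nose must point as the spindle's flat faces. Pressed home, centre at z 94.5 mm.
- knob_nose (a point): Tip of the knob's pointed nose, 29 mm from the knob's axis along its x axis, 32 mm above its underside.
- hex_key: Small L-shaped hex key, 70 mm long and 6 mm thick, lying flat behind the place of the knob; leave alone.
- tin_paste: Upright tin 57 mm diameter, 72 mm high, right of the hotplate; origin at its foot; leave alone.
- timer: Round kitchen timer 63 mm diameter, 48 mm high, left of the hotplate; origin at its foot; leave alone.
- fish_tin: Flat tub 105 x 63 x 26 mm near the right end of the worktop; origin at its foot; leave alone.
- mug: Dotted mug 82 mm diameter, 91 mm high, on the sink's drainer at the left; origin at its foot; leave alone.
- lemon: Lemon 83 x 58 x 58 mm at the right behind the hotplate; leave alone.
There are look-alikes about, which are no part of the job. There is more than one size of the part that bears knob_center; the job needs the middle-sized.

How it is judged:
By the outcome, as a careful person would: the job done as asked, in the order asked, and still so for the second after the job is handed in, while the arm keeps its last pose, push and grip.
It also fails if it takes over 51 s, if anything falls off the work surface, if the arm or the gripper's body presses on something with over 40 N, if the wrist force passes 120 N, or if a joint passes its speed limit or range.

### The arm

A 7-joint arm with a two-finger parallel gripper is mounted at the origin on a cart in front of the work surface, level with it; the furniture and walls round the work are solid. World frame = base frame: x ahead of the robot, y to its left, z up, the work surface at z = 0. Lengths are in m, angles in rad, forces in N, time in s.
With the tool pointing down it reaches from about 0.4 to 0.875 m from the base axis. Payload 19.3 kg.
Tool frame: the origin (TCP) lies on the centre line of the jaws, within the pads' length; the fingertips stand 14 mm ahead of it and the grasp point (between the pads) lies 5 mm behind it; x points along the fingers, y is the direction in which the jaws open and shut, and the axes are right-handed (so a half turn about x gives the same grasp; the last joint's range is limited). The gripper opens to 85 mm and grips with 20 to 120 N. Pads are 22 mm wide; open, the fingers measure 114 mm over their backs; the gripper's body (76 mm by 85 mm) begins 54 mm behind the grasp point. The pads swing forward as they close: fully open they stand 13 mm farther back than shut.
Start: joints at [-0.07, 0.521, -0.036, 1.599, 0.021, 1.021, -0.113], TCP at [0.625, -0, 0.245] pointing down, gripper open.
Joint ranges: [-2.91, 2.91], [-0.3, 2.13], [-1.5, 1.42], [0.17, 2.43], [-1.26, 4.41], [0.16, 1.93], [-2.52, 2.52]. Speed limits (rad/s): [1.89, 1.89, 2.39, 2.39, 3.01, 3.01, 3.01].

### API

Orientations are given as [roll, pitch, yaw] about the fixed x, y, z axes, in that order (R = Rz(yaw) Ry(pitch) Rx(roll)).
In Python, from workcell import monitor, optics, bot gives the robot as it stands.
- The arm moves only by the tool arm_command, never from a script. Its arguments are lists of equal length, an entry for each row: "delta_pos": the shift along the tool's x, y, z as a fraction of full scale, a list of three; "rotation": the turn, a rotation vector about the tool's x, y, z as a fraction of full scale, a list of three. In form: {"delta_pos": [[dx, dy, dz], ...], "rotation": [[wx, wy, wz], ...]}. A call has 1 to 10 rows; each row shifts and turns the pose as measured when the row begins, along the tool's axes as they then stand; what a row does not reach is not made up. Full scale, the value 1, is 30 mm for a shift and 6 degrees for a turn. A row lasts 1/10 s, in which the tool goes at most 50 mm and 8.59 degrees, less where a joint would pass 70% of its speed; a pose out of reach is approached as far as the arm can. A call with a number of a shift or a turn outside -1 to 1 is refused whole. A call with a gripper value outside its range is refused whole. "gripper" is the closure, from -1 (fully open) to 1 (shut), so that 0 is half open, set as the call begins (left out, the last holds). The fingers move at their own pace and stop on an object; "grip_force" is the grip in N (left out, the last holds). Time passes only in rows, so rows that do not move let the fingers close. It gives the time, the measured TCP pose, the force and the opening at its end, in the units of the state.
- monitor.observe(): the state, without advancing time (a new reading comes with each control period).
- optics.grab_frame(name): name is "scene" or "side" or "wrist"; returns the picture (420x560x3 uint8, red, green, blue); there is no depth.
- optics.camera_params(name): a dict with "fx", "fy", "cx", "cy" (pixels), "origin" and "rotation" of the camera in the world. Camera axes: x right, y down, z forward; pixel columns grow to the right and rows downward; lengths in m; the calibration is good to about 2 mm. A picture is of the moment at which its call begins: read the wrist's pose just before it. camera_params takes no time and is no camera call; for the wrist camera it gives the pose at the moment of the call.
- bot.job_done(): hands the job in, once; it reports no verdict.
The state is a dict: "clock": time; "qpos": joint angles; "qd": joint speeds; "joint_efforts": joint torques, N m; "position": TCP position; "tool_rot": TCP orientation; "force": force on the tool from outside, world axes, zero at the start; "moment": the same for the moment, N m; "grip_width": finger opening in m.
Only numpy, scipy, OpenCV 4.12 (cv2) and the standard library are available. Lean on these libraries where they do the work, as an engineer would, in place of code of your own. Each camera call takes 0.05 s, during which the arm holds its last target. There are 200 camera calls.

## Working session

There is one attempt and no reset: what is moved stays moved. The work goes in short steps, Python scripts to look and compute and a tool call to move; the robot and the scene stay as the last step left them, time stands still between calls to the robot, and variables do not carry over. Pictures are saved under pics/ and viewed, about 8 in all and at most 12, crops included, and the job is handed in when it is done.

Besides the shell and the picture viewer there is one more tool, called by a JSON object that holds its "op" and its "data", one argument or row to a line. arm_command: Moves the arm, as the interface text tells. Its arguments: {"type":"object","properties":{"delta_pos":{"type":"array","items":{"type":"array","items":{"type":"number"}}},"rotation":{"type":"array","items":{"type":"array","items":{"type":"number"}}},"gripper":{"type":"number"},"grip_force":{"type":"number"}},"required":["delta_pos","rotation"]}

```bash
ls; mkdir -p pics
cat > h.py <<'E'
import numpy as np, cv2, json
from workcell import monitor, optics, bot
def grab(n,fn):
    p=optics.camera_params(n); im=optics.grab_frame(n); cv2.imwrite(f'pics/{fn}.png',im[:,:,::-1])
    json.dump({k:np.asarray(v).tolist() for k,v in p.items()},open(f'pics/{fn}.json','w')); return im,p
def load(fn): return cv2.imread(f'pics/{fn}.png'),json.load(open(f'pics/{fn}.json'))
def ray(p,u,v):
    d=np.array(p['rotation'])@np.array([(u-p['cx'])/p['fx'],(v-p['cy'])/p['fy'],1]); return np.array(p['origin']),d
def onz(p,u,v,z):
    o,d=ray(p,u,v); return o+d*(z-o[2])/d[2]
def proj(p,X):
    c=np.array(p['rotation']).T@(np.array(X)-np.array(p['origin'])); return p['fx']*c[0]/c[2]+p['cx'],p['fy']*c[1]/c[2]+p['cy']
def tri(*l):
    A=np.zeros((3,3));b=np.zeros(3)
    for p,u,v in l:
        o,d=ray(p,u,v); d=d/np.linalg.norm(d); M=np.eye(3)-np.outer(d,d); A+=M;b+=M@o
    return np.linalg.solve(A,b)
E
python3 - <<'E'
from h import *
for n in ('scene','side','wrist'):
    im,p=grab(n,n+'0'); print(n,np.round(p['origin'],3),np.round(p['rotation'],3).tolist(),p['fx'])
print(monitor.observe())
a=[cv2.imread(f'pics/{n}0.png') for n in('scene','side','wrist')]
cv2.imwrite('pics/a.png',cv2.resize(np.hstack(a[:2]),(800,300)))
E
```

```text
pics
scene [-0.242  0.631  0.747] [-2.165, 0.022, -2.18] 407.006148919508
side [ 0.119 -1.141  0.759] [-2.047, 0.023, -0.358] 531.7405397617919
wrist [0.625 0.073 0.372] [2.847, -0.0, -0.0] 325.98144601642497
{'clock': 0.15, 'qpos': array([-0.07020908,  0.52185104, -0.0363152 ,  1.59985868,  0.02120008,
        1.02110042, -0.11282035]), 'qd': array([-0.00077306, -0.00099864, -0.00079518, -0.00046081, -0.00053518,
        0.00015283, -0.00044678]), 'joint_efforts': array([ 4.00798544e-04, -9.27376485e+01,  1.98035471e+00, -3.70049715e+01,
        1.79930578e-02,  6.46477114e-03, -1.41420460e-05]), 'position': array([ 6.24767031e-01, -2.96359269e-05,  2.44880899e-01]), 'tool_rot': array([-1.49672555,  1.56996374, -3.06755636]), 'force': array([-0.73978486, -1.15583604,  0.76607501]), 'moment': array([ 0.02087806, -0.0088483 , -0.01732761]), 'grip_width': 0.08597785599033202}
```

```bash
sed -i "s/^from workcell/from scipy.spatial.transform import Rotation as R\nfrom workcell/; s/np.array(p\['rotation'\])/R.from_euler('xyz',p['rotation']).as_matrix()/g" h.py
python3 - <<'E'
from h import *
print(R.from_euler('xyz',[-1.4967,1.56996,-3.06755]).as_matrix().round(3))
E
```

```text
[[-0.001  1.    -0.   ]
 [-0.    -0.    -1.   ]
 [-1.    -0.001  0.   ]]
```

View pics/scene0.png

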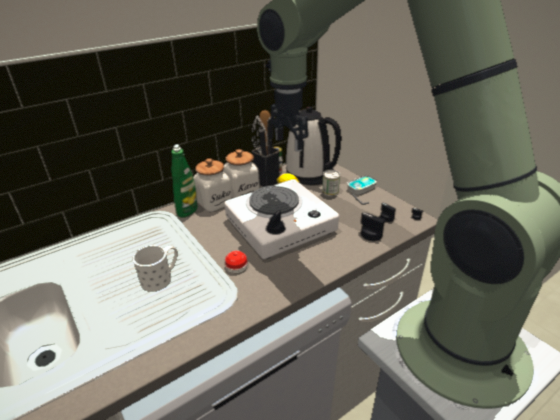

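View pics/side0.png

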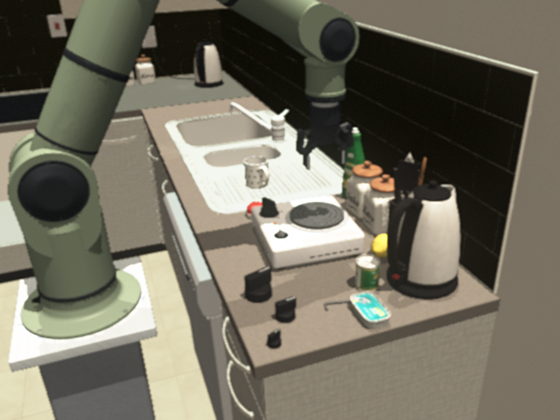

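View pics/wrist0.png

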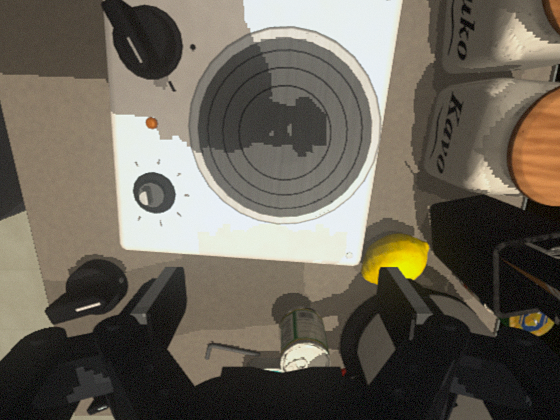

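Run:
```python
from h import *
s,ps=load('scene0'); d,pd=load('side0'); w,pw=load('wrist0')
print('mid',tri((ps,388,213),(pd,285.5,309)),'big',tri((ps,372,226),(pd,258,285)),'small',tri((ps,417,214),(pd,274,339)))
print('big wrist z=.03',onz(pw,96,285,.03))
print('spindle',onz(pw,145,195,.09),onz(pw,155,193,.075), tri((ps,315,213),(pd,281,234)))
print('switch nose/tail', onz(pw,112,5,.115),onz(pw,165,62,.115),'hub',onz(pw,149,42,.088), tri((ps,275,221),(pd,269,207)))
print('hotplate corners z=.07', [onz(pw,*c,.07).round(3) for c in((122,248),(360,265),(104,0))])
cv2.imwrite('pics/b.png',np.hstack([cv2.resize(s[180:260,340:440],(400,320),interpolation=2),cv2.resize(d[260:360,220:345],(400,320),interpolation=2)]))
```

```text
mid [ 0.42639219 -0.23829848  0.01895829] big [ 0.39605504 -0.13768654  0.02850647] small [ 0.37379575 -0.3140173   0.01185974]
big wrist z=.03 [ 0.40647006 -0.12292311  0.03      ]
spindle [0.50332474 0.00164094 0.09      ] [ 5.06491831e-01 -2.28221134e-04  7.50000000e-02] [ 0.50153224 -0.00525126  0.07268337]
switch nose/tail [0.50769186 0.1435222  0.115     ] [0.5406246  0.10728411 0.115     ] hub [0.52070515 0.12533451 0.088     ] [0.51461875 0.12510125 0.08995891]
hotplate corners z=.07 [array([ 0.465, -0.058,  0.07 ]), array([ 0.705, -0.077,  0.07 ]), array([0.481, 0.159, 0.07 ])]
```

View pics/b.png

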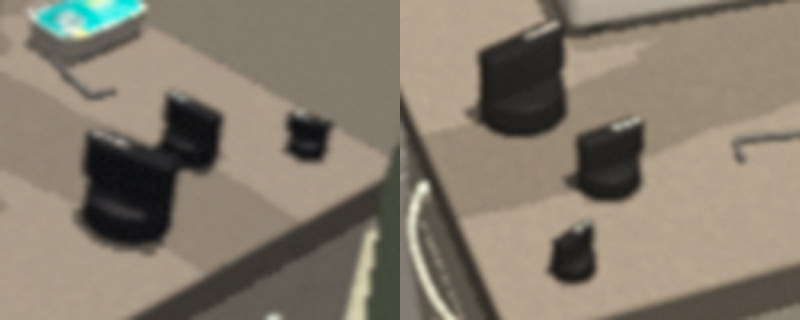

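{"op": "arm_command", "data": {
  "delta_pos": [
    [0.2,-0.6,-0.7],
    [0.2,-0.6,-0.7],
    [0.2,-0.6,-0.7],
    [0.2,-0.6,-0.7],
    [0.2,-0.6,-0.7],
    [0.2,-0.6,-0.7],
    [0,0,0],
    [0,0,0],
    [0,0,0]
  ],
  "rotation": [
    [0,0,0],
    [0,0,0],
    [0,0,0],
    [0,0,0],
    [0,0,0],
    [0,0,0],
    [-1,0,0],
    [-1,0,0],
    [-1,0,0]
  ]
}}

```text
clock: 1.05
position: [0.5109, 0.1306, 0.2057]
tool_rot: [-1.523, 1.567, -2.771]
force: [0.2, -0.8, 0.7]
grip_width: 0.0855
```

Run:
```python
from h import *
im,p=grab('wrist','wrist1'); o=monitor.observe(); print(o['clock'],o['position'],R.from_euler('xyz',o['tool_rot']).as_matrix().round(3), p['origin'])
```

```text
1.1 [0.5110229  0.13041601 0.20567686] [[-0.004  0.946  0.324]
 [-0.002  0.324 -0.946]
 [-1.    -0.004  0.   ]] [0.48772257 0.2001122  0.33314669]
```

View pics/wrist1.png

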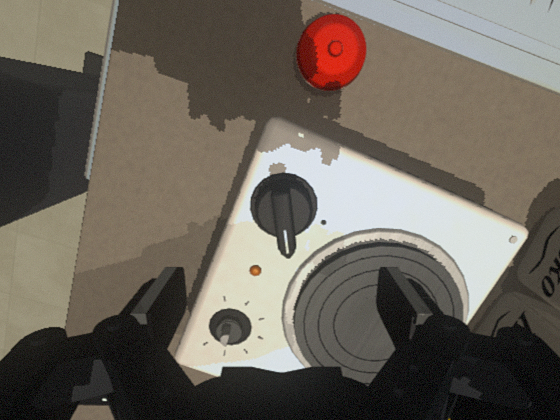

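Run:
```python
from h import *
w,p=load('wrist1')
c=[onz(p,*q,.07) for q in((273,119),(527,233),(178,361))]; print(np.round(c,4))
f=c[0]-c[2]; b=c[1]-c[0]; print('yaw',np.degrees(np.arctan2(-f[0],f[1])),np.degrees(np.arctan2(b[1],b[0])),np.linalg.norm(f),np.linalg.norm(b))
n,t=onz(p,288,256,.115),onz(p,279,188,.115); print('nose',n,'tail',t,np.degrees(np.arctan2(*(n-t)[1::-1])))
print('hub',onz(p,284,206,.088),'lamp')
cv2.imwrite('pics/c.png',np.hstack([cv2.resize(w[160:270,230:340],(400,400),interpolation=2),cv2.resize(w[297:352,202:257],(400,400),interpolation=2)]))
```

```text
[[ 0.4829  0.1923  0.07  ]
 [ 0.7194  0.1718  0.07  ]
 [ 0.4655 -0.0553  0.07  ]]
yaw -4.025895483295338 -4.938496308269948 0.24812169870380732 0.23737492111885736
nose [0.52407989 0.10542213 0.115     ] tail [0.50178772 0.1516105  0.115     ] -64.23636864507023
hub [0.51179479 0.13315809 0.088     ] lamp
```

View pics/c.png

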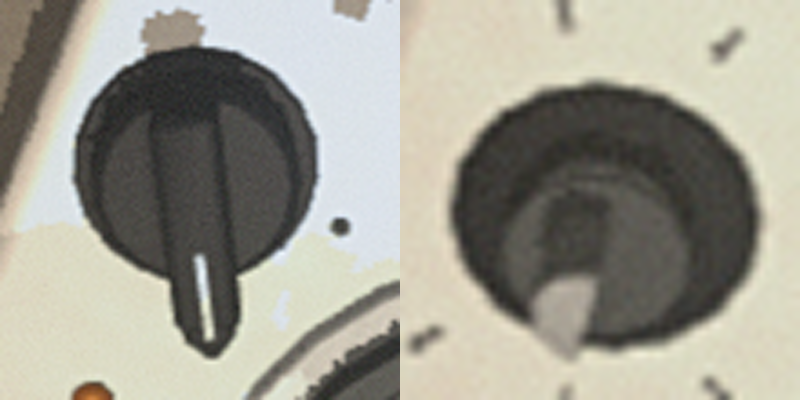

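{"op": "arm_command", "data": {
  "delta_pos": [
    [0.84,0.02,0.02],
    [0.84,0.02,0.02],
    [0.84,0,0],
    [0.84,0,0],
    [0,0,0]
  ],
  "rotation": [
    [-0.55,0,0],
    [-0.55,0,0],
    [0,0,0],
    [0,0,0],
    [0,0,0]
  ]
}}

```text
clock: 1.6
position: [0.5131, 0.1291, 0.1022]
tool_rot: [-1.586, 1.569, -2.718]
force: [0.4, 0.2, -0.2]
grip_width: 0.0859
```

```bash
cat > st.py <<'E'
from h import *
o=monitor.observe(); M=R.from_euler('xyz',o['tool_rot']).as_matrix(); print(o['clock'],o['position'].round(4),'yaw_y',np.degrees(np.arctan2(M[1,1],M[0,1])).round(2),'x',M[:,0].round(3),'F',o['force'].round(1),'M',o['moment'].round(2),'w',o['grip_width'],'q7',o['qpos'][6])
E
python3 st.py
```

```text
1.6 [0.5131 0.1291 0.1022] yaw_y 25.16 x [-0.002 -0.001 -1.   ] F [ 0.4  0.2 -0.2] M [-0.02 -0.01  0.01] w 0.08592063976031408 q7 -0.055526204440959105
```

{"op": "arm_command", "data": {
  "delta_pos": [
    [-0.14,0,0],
    [0,0,0],
    [0,0,0],
    [0,0,0],
    [0,0,0],
    [0,0,0],
    [0,0,0],
    [0,0,0]
  ],
  "rotation": [
    [0,0,0],
    [0,0,0],
    [0,0,0],
    [0,0,0],
    [0,0,0],
    [0,0,0],
    [0,0,0],
    [0,0,0]
  ],
  "gripper": 1,
  "grip_force": 25
}}

```text
clock: 2.4
position: [0.5132, 0.1288, 0.111]
tool_rot: [-0.698, 1.57, -1.833]
force: [-1.0, -0.4, -4.6]
grip_width: 0.0133
```

```bash
python3 st.py
```

```text
2.4 [0.5132 0.1288 0.111 ] yaw_y 24.96 x [-0.    -0.001 -1.   ] F [-1.  -0.4 -4.6] M [ 0.06 -0.12  0.22] w 0.013288306731070138 q7 -0.054931191852775424
```

{"op": "arm_command", "data": {
  "delta_pos": [
    [0,0,0],
    [0,0,0],
    [0,0,0],
    [0,0,0],
    [0,0,0],
    [0,0,0],
    [0,0,0],
    [0,0,0],
    [0,0,0]
  ],
  "rotation": [
    [-1,0,0],
    [-1,0,0],
    [-1,0,0],
    [-1,0,0],
    [-1,0,0],
    [-1,0,0],
    [-1,0,0],
    [-1,0,0],
    [-1,0,0]
  ]
}}

```text
clock: 3.3
position: [0.5134, 0.1291, 0.1109]
tool_rot: [-1.609, 1.57, -1.768]
force: [-1.3, 0.8, -4.5]
grip_width: 0.0135
```

```bash
python3 st.py
```

```text
3.3 [0.5134 0.1291 0.1109] yaw_y 80.89 x [-0.    -0.001 -1.   ] F [-1.3  0.8 -4.5] M [0.28 0.13 0.08] w 0.01348568982236067 q7 0.7170963104929831
```

{"op": "arm_command", "data": {
  "delta_pos": [
    [0,0,0],
    [0,0,0]
  ],
  "rotation": [
    [-0.6,0,0],
    [-0.2,0,0]
  ]
}}

```text
clock: 3.5
position: [0.5134, 0.1291, 0.1109]
tool_rot: [-2.332, 1.57, -2.401]
force: [-0.9, 0.2, -1.2]
grip_width: 0.0134
```

```bash
python3 st.py
```

```text
3.5 [0.5134 0.1291 0.1109] yaw_y 86.01 x [-0. -0. -1.] F [-0.9  0.2 -1.2] M [ 0.33  0.17 -0.25] w 0.013427013849206122 q7 0.7896420327309976
```

{"op": "arm_command", "data": {
  "delta_pos": [
    [0,0,0],
    [0,0,0],
    [0,0,0],
    [0,0,0],
    [-0.7,0,0],
    [-0.8,0,0],
    [-0.8,0,0],
    [-0.8,0,0],
    [-0.3,0,0]
  ],
  "rotation": [
    [0,0,0],
    [0,0,0],
    [0,0,0],
    [0,0,0],
    [0,0,0],
    [0,0,0],
    [0,0,0],
    [0,0,0],
    [0,0,0]
  ],
  "gripper": -1
}}

```text
clock: 4.4
position: [0.5133, 0.1295, 0.216]
tool_rot: [-2.586, 1.569, -2.662]
force: [-0.0, 0.1, -0.1]
grip_width: 0.0854
```

```bash
python3 st.py
python3 - <<'E'
from h import *
print(optics.camera_params('wrist'))
E
```

```text
4.4 [0.5133 0.1295 0.216 ] yaw_y 85.63 x [-0.001 -0.001 -1.   ] F [-0.   0.1 -0.1] M [ 0.03  0.02 -0.03] w 0.08544674708351897 q7 0.8809639044723773
{'fx': 325.98144601642497, 'fy': 325.98144601642497, 'cx': 281.03317843483455, 'cy': 210.27910151701678, 'origin': array([0.43953916, 0.13442192, 0.3435415 ]), 'rotation': array([2.84735209e+00, 1.43766949e-03, 1.49437894e+00])}
```

Run:
```python
from h import *
s,ps=load('scene0'); d,pd=load('side0')
n=tri((ps,382.5,203.5),(pd,293.5,297)); t=tri((ps,395,212),(pd,276.5,308)); print(n,t,np.degrees(np.arctan2(*(n-t)[1::-1])))
im,p=grab('wrist','wrist2')
cv2.imwrite('pics/d.png',im[:,:,::-1])
```

```text
[ 0.44842164 -0.23402229  0.04362569] [ 0.40434493 -0.24321953  0.03227576] 11.786475462668607
```

View pics/wrist2.png

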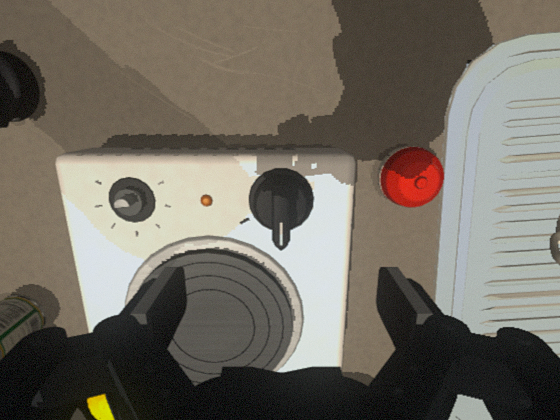

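{"op": "arm_command", "data": {
  "delta_pos": [
    [0,-0.85,0.02],
    [0.4,-0.85,0.02],
    [0.4,-0.85,0.02],
    [0.5,-0.85,0.02],
    [0.4,-0.85,0.02],
    [0.4,0,0]
  ],
  "rotation": [
    [0,0,0],
    [0,0,0],
    [0,0,0],
    [0,0,0],
    [0,0,0],
    [0,0,0]
  ],
  "gripper": -0.2
}}

```text
clock: 5.05
position: [0.5057, -0.0018, 0.1485]
tool_rot: [-2.446, 1.57, -2.522]
force: [0.4, 0.5, -1.2]
grip_width: 0.0513
```

```bash
python3 st.py
python3 - <<'E'
from h import *
im,p=grab('wrist','wrist3'); print(p['origin'])
u,v=proj(p,(.507,.002,.09)); print(u,v); u,v=int(u),int(v)
cv2.imwrite('pics/e.png',np.hstack([im[:,:,::-1],cv2.resize(im[v-50:v+55,u-30:u+30,::-1],(240,420),interpolation=2)]))
E
```

```text
5.05 [ 0.5057 -0.0018  0.1485] yaw_y 85.66 x [-0.001 -0.    -1.   ] F [ 0.4  0.5 -1.2] M [0.   0.05 0.  ] w 0.05127158263930901 q7 1.0753245866995067
[0.43189036 0.00313719 0.27604398]
288.8006770217063 239.06614917631106
```

View pics/e.png

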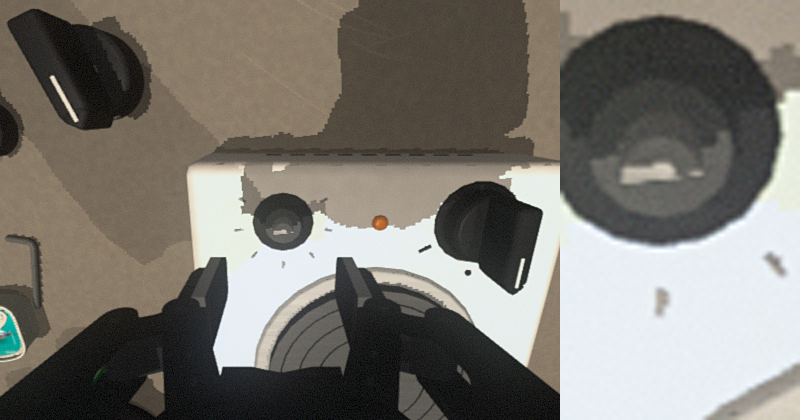

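Run:
```python
from h import *
out=[]
for f,(u,v) in (('wrist3',(283,222)),('wrist2',(131,199))):
    im,p=load(f); r=35 if f=='wrist3' else 28
    c=im[v-r:v+r,u-r:u+r].astype(float)
    c=np.clip((c/255)**.45*255*1.0,0,255).astype(np.uint8); c=cv2.resize(c,(400,400),interpolation=cv2.INTER_CUBIC)
    out.append(cv2.normalize(c,None,0,255,cv2.NORM_MINMAX))
    print(f,[onz(p,u,v,z).round(4) for z in (.07,.09)])
cv2.imwrite('pics/f.png',np.hstack(out))
```

```text
wrist3 [array([ 0.5026, -0.0011,  0.07  ]), array([ 0.4957, -0.0007,  0.09  ])]
wrist2 [array([ 0.5021, -0.0014,  0.07  ]), array([0.4975, 0.0085, 0.09  ])]
```

View pics/f.png

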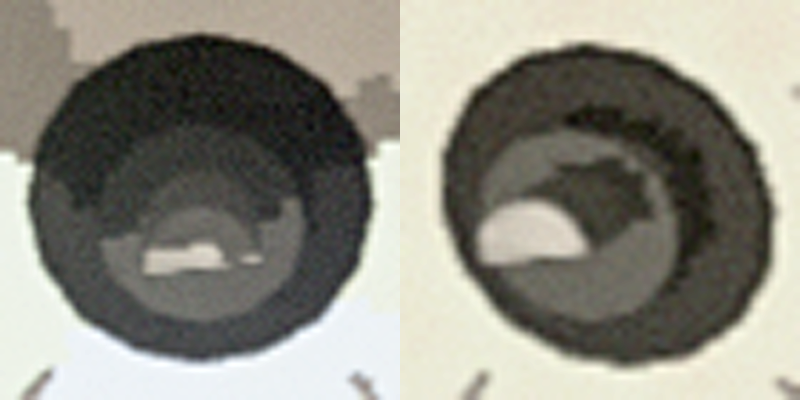

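Run:
```python
from h import *
for f,(u,v),r,a,b in (('wrist3',(283,222),35,(141,275),(263,261)),('wrist2',(131,199),28,(78,264),(188,256))):
    im,p=load(f); k=400/(2*r); g=lambda q:((q[0]+.5)/k-.5+u-r,(q[1]+.5)/k-.5+v-r)
    A,B=[onz(p,*g(q),.09) for q in(a,b)]; e=B-A; n=np.array([e[1],-e[0],0])/np.linalg.norm(e)
    print(f,A,B,np.linalg.norm(e),'flat dir',np.degrees(np.arctan2(n[1],n[0])),'axis',(A+B)/2-.001*n)
    m=((a[0]+b[0])/2,(a[1]+b[1])/2); globals()[f]=(p,*g(m))
print(tri(wrist2,wrist3))
```

```text
wrist3 [ 0.50339087 -0.00786927  0.09      ] [0.50278201 0.00522861 0.09      ] 0.013112018636295466 flat dir 2.6614687063667875 axis [ 0.50208752 -0.00136677  0.09      ]
wrist2 [ 0.50347841 -0.00715846  0.09      ] [0.50349414 0.00550761 0.09      ] 0.01266607552327708 flat dir -0.07115911162445247 axis [ 0.50248627 -0.00082418  0.09      ]
[ 0.50364591 -0.00136928  0.08887581]
```

{"op": "arm_command", "data": {
  "delta_pos": [
    [-0.3,-0.88,-0.22],
    [-0.3,-0.88,-0.22],
    [-0.3,-0.88,-0.22],
    [-0.3,-0.88,-0.22],
    [0,-0.88,-0.22],
    [0,-0.88,-0.22],
    [0,-0.88,-0.22],
    [0,-0.88,-0.22],
    [0,-0.88,-0.22],
    [0,0,0]
  ],
  "rotation": [
    [0,0,0],
    [0,0,0],
    [0,0,0],
    [0,0,0],
    [0,0,0],
    [0,0,0],
    [0,0,0],
    [0,0,0],
    [0,0,0],
    [0,0,0]
  ]
}}

```text
clock: 6.1
position: [0.4277, -0.2318, 0.1796]
tool_rot: [2.521, 1.562, 2.458]
force: [0.4, 0.6, 0.5]
grip_width: 0.0513
```

```bash
python3 st.py
python3 - <<'E'
from h import *
im,p=grab('wrist','wrist4'); print(p['origin'], proj(p,(.427,-.238,.045)))
g=np.clip((im/255.)**.6*255,0,255).astype(np.uint8)
cv2.imwrite('pics/g.png',cv2.resize(g[:330,:,::-1],(800,471)))
E
```

```text
6.1 [ 0.4277 -0.2318  0.1796] yaw_y 86.39 x [-0.007  0.006 -1.   ] F [0.4 0.6 0.5] M [ 0.03  0.01 -0.01] w 0.0512562611425176 q7 1.6346806183434917
[ 0.35459996 -0.22857092  0.30765224] (np.float64(273.8096402796641), np.float64(204.47636615780686))
```

View pics/g.png

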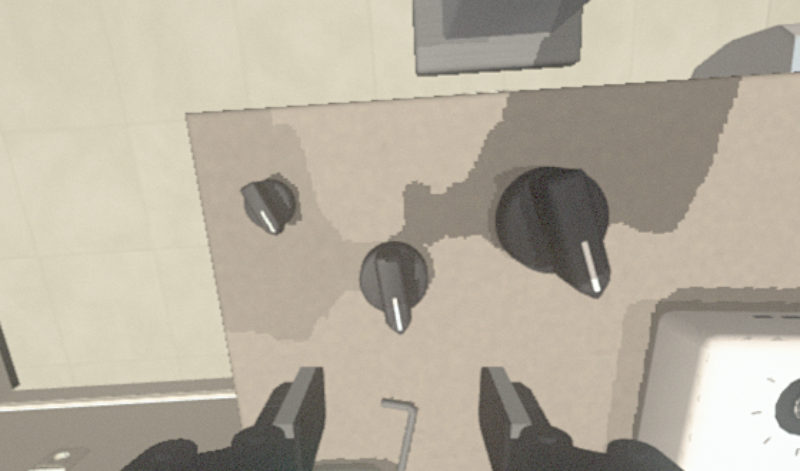

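Run:
```python
from h import *
im,p=load('wrist4'); s=560/800
n,t=onz(p,401*s,334*s,.045),onz(p,388*s,258*s,.045); a=n-t; print(n,t,np.linalg.norm(a),np.degrees(np.arctan2(a[1],a[0])))
a/=np.linalg.norm(a); print('axis from nose',n-.029*a,'skirt',onz(p,393.5*s,277*s,.012))
l=onz(p,401*s,329*s,.045)-onz(p,394*s,298*s,.045); print(np.degrees(np.arctan2(l[1],l[0])))
print('tri axis w/ side', tri((p,394.5*s,283*s),(json.load(open('pics/side0.json')),285.5,305)))
# dark mask of the knob
m=(im[155:245,225:320].max(2)<75).astype(np.uint8); k,lab,st,c=cv2.connectedComponentsWithStats(m); i=1+st[1:,4].argmax(); print(st[i],c[i]+[225,155])
```

```text
[ 0.45344859 -0.23390755  0.045     ] [ 0.40666142 -0.23839816  0.045     ] 0.04700218285632635 5.48243794431925
axis from nose [ 0.42458125 -0.23667822  0.045     ] skirt [ 0.42599078 -0.23694965  0.012     ]
8.363042621470708
tri axis w/ side [ 0.42729856 -0.23632243  0.0295313 ]
[  27   14   48   65 1581] [278.58633776 194.7773561 ]
```

{"op": "arm_command", "data": {
  "delta_pos": [
    [0.9,-0.1,-0.07],
    [0.9,-0.1,0],
    [0.9,0,0],
    [0.9,0,0],
    [0.2,0,0],
    [0,0,0]
  ],
  "rotation": [
    [-0.9,0,0],
    [-0.8,0,0],
    [0,0,0],
    [0,0,0],
    [0,0,0],
    [0,0,0]
  ]
}}

```text
clock: 6.75
position: [0.4302, -0.2272, 0.0625]
tool_rot: [1.743, 1.561, 1.876]
force: [0.8, -0.4, 0.1]
grip_width: 0.0512
```

```bash
python3 st.py
python3 - <<'E'
from h import *
im,p=grab('wrist','wrist5'); print(proj(p,(.4255,-.2368,.045)))
E
```

```text
6.75 [ 0.4302 -0.2272  0.0625] yaw_y 97.59 x [-0.003  0.009 -1.   ] F [ 0.8 -0.4  0.1] M [-0.04  0.    0.01] w 0.05121417335172957 q7 1.6571709049079568
(np.float64(264.2753723207106), np.float64(257.8946854947436))
```

View pics/wrist5.png

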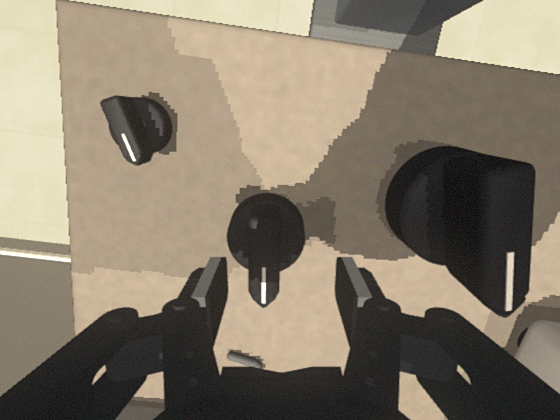

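Run:
```python
from h import *
im,p=load('wrist5'); 
n=onz(p,264,306,.045); l=n-onz(p,264,268,.045); print(n,np.degrees(np.arctan2(l[1],l[0])))
a=l/np.linalg.norm(l); print(n-.029*a,'skirt',onz(p,265.5,232,.015))
im4,p4=load('wrist4'); print(tri((p,264,306),(p4,401*.7,334*.7)))
```

```text
[ 0.4521585 -0.2337973  0.045    ] 6.71231890789855
[ 0.42335728 -0.23718694  0.045     ] skirt [ 0.4234599  -0.23756167  0.015     ]
[ 0.4550305  -0.23381941  0.04068677]
```

{"op": "arm_command", "data": {
  "delta_pos": [
    [0,-0.2,-0.15],
    [0.15,-0.1,-0.12],
    [0.4,0,0],
    [0.3,0,0],
    [0,0,0]
  ],
  "rotation": [
    [0.1,0,0],
    [0,0,0],
    [0,0,0],
    [0,0,0],
    [0,0,0]
  ]
}}

```text
clock: 7.3
position: [0.4245, -0.239, 0.0386]
tool_rot: [1.091, 1.564, 1.21]
force: [0.7, -0.2, -0.6]
grip_width: 0.0514
```

```bash
python3 st.py
```

```text
7.3 [ 0.4245 -0.239   0.0386] yaw_y 96.86 x [ 0.002  0.006 -1.   ] F [ 0.7 -0.2 -0.6] M [-0.01 -0.02  0.04] w 0.051375659848935384 q7 1.640381984112779
```

{"op": "arm_command", "data": {
  "delta_pos": [
    [0.07,0.06,-0.03],
    [0,0,0],
    [0,0,0],
    [0,0,0],
    [0,0,0],
    [0,0,0]
  ],
  "rotation": [
    [0,0,0],
    [0,0,0],
    [0,0,0],
    [0,0,0],
    [0,0,0],
    [0,0,0]
  ],
  "gripper": 1,
  "grip_force": 60
}}

```text
clock: 7.9
position: [0.4235, -0.2368, 0.0366]
tool_rot: [1.126, 1.564, 1.247]
force: [-0.2, -0.1, -3.2]
grip_width: 0.015
```

```bash
python3 st.py
```

```text
7.9 [ 0.4235 -0.2368  0.0366] yaw_y 96.91 x [ 0.002  0.006 -1.   ] F [-0.2 -0.1 -3.2] M [-0.05  0.03  0.08] w 0.01499735840240915 q7 1.6338408384608307
```

{"op": "arm_command", "data": {
  "delta_pos": [
    [-0.7,0,0],
    [-1,0,0],
    [-1,0,0],
    [-1,0,0],
    [-0.3,0,0],
    [0,0,0]
  ],
  "rotation": [
    [0,0,0],
    [0,0,0],
    [0,0,0],
    [0,0,0],
    [0.4,0,0],
    [0,0,0]
  ]
}}

```text
clock: 8.5
position: [0.4223, -0.2368, 0.1598]
tool_rot: [1.56, 1.563, 1.637]
force: [0.5, -0.6, -3.4]
grip_width: 0.0149
```

```bash
python3 st.py
```

```text
8.5 [ 0.4223 -0.2368  0.1598] yaw_y 94.39 x [-0.001  0.008 -1.   ] F [ 0.5 -0.6 -3.4] M [-0.01  0.04  0.04] w 0.014919890655030476 q7 1.7450880050753368
```

{"op": "arm_command", "data": {
  "delta_pos": [
    [0,0.7,0.3],
    [0,0.85,0.36],
    [0,0.85,0.36],
    [0,0.85,0.36],
    [0,0.85,0.36],
    [0,0.85,0.36],
    [0,0.85,0.36],
    [0,0.85,0.36],
    [0,0.85,0.36],
    [0,0,0]
  ],
  "rotation": [
    [0.4,0,0],
    [0,0,0],
    [0,0,0],
    [0,0,0],
    [0,0,0],
    [0,0,0],
    [0,0,0],
    [0,0,0],
    [0,0,0],
    [0,0,0]
  ]
}}

```text
clock: 9.5
position: [0.5074, 0.0004, 0.1477]
tool_rot: [2.528, 1.553, 2.56]
force: [0.7, -0.4, -2.2]
grip_width: 0.015
```

```bash
python3 st.py
python3 - <<'E'
from h import *
im,p=grab('wrist','wrist6'); ps=[]
b=grab('scene','scene6')[0]; s=grab('side','side6')[0]
print(proj(p,(.5023,-.0011,.09)))
g=lambda i:np.clip((i/255.)**.6*255,0,255).astype(np.uint8)[:,:,::-1]
cv2.imwrite('pics/i.png',np.hstack([cv2.resize(g(im)[150:350,150:410],(520,400)),cv2.resize(g(s)[190:270,250:306],(280,400))]))
E
```

```text
9.5 [5.074e-01 4.000e-04 1.477e-01] yaw_y 91.8 x [-0.015  0.01  -1.   ] F [ 0.7 -0.4 -2.2] M [-0.01 -0.04 -0.02] w 0.01502144147723394 q7 1.180602283060488
(np.float64(279.2301316966064), np.float64(231.53489820438952))
```

View pics/i.png

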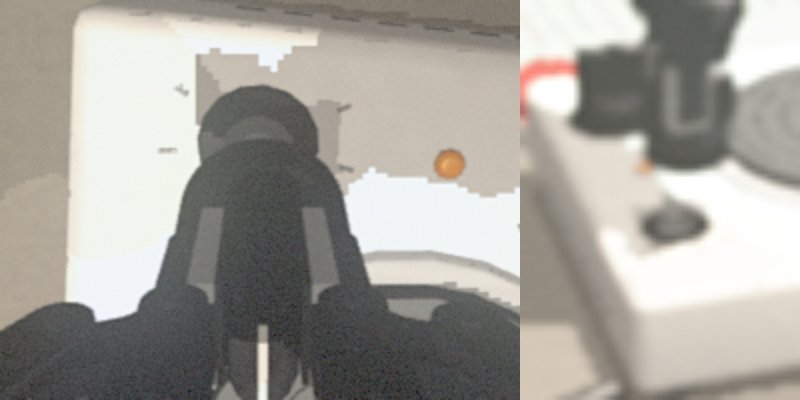

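Run:
```python
from h import *
im,p=load('wrist6'); print(onz(p,278.8,192.5,.111)+[.023,0,0], onz(p,248.5,218,.113),onz(p,309,218,.113))
# skirt outline: dark pixels columns per row
g=im.max(2)
for r in range(188,216,3):
    c=np.where(g[r,230:330]<90)[0]+230; print(r,c.min() if len(c) else 0,c.max() if len(c) else 0)
```

```text
[ 0.49624124 -0.00228404  0.111     ] [ 0.4869421  -0.01778484  0.113     ] [0.48604267 0.01396329 0.113     ]
188 0 0
191 0 0
194 268 288
197 262 295
200 258 298
203 255 323
206 253 304
209 251 306
212 251 307
215 250 308
```

{"op": "arm_command", "data": {
  "delta_pos": [
    [0,-0.05,-0.16],
    [0,0,0]
  ],
  "rotation": [
    [0.03,-0.16,-0.04],
    [0,0,0]
  ]
}}

```text
clock: 9.85
position: [0.5002, -0.0073, 0.147]
tool_rot: [1.436, 1.568, 1.458]
force: [-0.3, -0.6, -1.5]
grip_width: 0.0148
```

```bash
python3 st.py
```

```text
9.85 [ 0.5002 -0.0073  0.147 ] yaw_y 91.25 x [ 0.     0.003 -1.   ] F [-0.3 -0.6 -1.5] M [-0.02  0.02  0.04] w 0.014824562640492998 q7 1.1700730979140275
```

Run:
```python
from h import *
im,p=load('wrist6'); 
for r in (218.5,220.5): print(onz(p,282,r,.111)+[.023,0,0])
print('ring left/right @.072', onz(p,249,218,.072),onz(p,309,218,.072), 'ring rear',onz(p,278.8,192.5,.070))
im,p=grab('wrist','wrist7'); 
g=cv2.GaussianBlur(im,(0,0),1).max(2)
print([int(g[r,283]) for r in range(185,240,2)])
for r in range(214,262,4):
    c=np.where(g[r,200:370]<60)[0]+200; print(r,(c.min(),c.max()) if len(c) else 0)
```

```text
[ 5.10350238e-01 -1.65790918e-04  1.11000000e-01]
[ 5.11466493e-01 -1.29832548e-04  1.11000000e-01]
ring left/right @.072 [ 0.49991754 -0.02093632  0.072     ] [0.49880159 0.01845446 0.072     ] ring rear [ 0.48267092 -0.00187671  0.07      ]
[165, 166, 167, 167, 167, 167, 168, 156, 130, 72, 44, 44, 44, 44, 44, 43, 43, 43, 41, 42, 41, 40, 41, 41, 40, 40, 39, 39]
214 (np.int64(268), np.int64(314))
218 (np.int64(266), np.int64(316))
222 (np.int64(264), np.int64(318))
226 (np.int64(261), np.int64(319))
230 (np.int64(255), np.int64(319))
234 (np.int64(251), np.int64(319))
238 (np.int64(248), np.int64(318))
242 (np.int64(245), np.int64(317))
246 (np.int64(244), np.int64(319))
250 (np.int64(242), np.int64(320))
254 (np.int64(242), np.int64(320))
258 (np.int64(241), np.int64(321))
```

```bash
python3 - <<'E'
from h import *
from scipy.optimize import least_squares
im,p=load('wrist7'); g=cv2.GaussianBlur(im,(0,0),.7).max(2).astype(int)
for r in (226,232,238,244,250): print(r,g[r,236:270:2].tolist(),'|',g[r,300:334:2].tolist())
def fit(pts,z,r):
    P=np.array([onz(p,u,v,z)[:2] for u,v in pts])
    s=least_squares(lambda c:np.hypot(*(P-c).T)-r,P.mean(0)+[.02,0]); return s.x.round(4),(s.fun*1e3).round(2)
L=[];Rr=[]
for r in range(229,250,2):
    c=np.where(g[r,200:280]<80)[0]+200; L.append((c.min()-.5,r))
print(fit(L,.1104,.023)); print(L)
E
python3 st.py
```

```text
226 [239, 239, 239, 239, 239, 239, 239, 238, 241, 241, 188, 93, 52, 48, 49, 47, 47] | [39, 38, 41, 40, 42, 43, 43, 43, 43, 42, 68, 148, 170, 170, 168, 170, 172]
232 [239, 239, 239, 238, 230, 226, 214, 124, 51, 51, 53, 52, 52, 49, 47, 49, 47] | [41, 40, 40, 38, 39, 41, 39, 42, 43, 44, 55, 146, 170, 169, 169, 169, 168]
238 [238, 239, 239, 241, 214, 82, 53, 54, 52, 51, 52, 52, 52, 49, 52, 48, 45] | [39, 39, 41, 42, 38, 41, 38, 42, 42, 52, 135, 170, 170, 170, 171, 182, 240]
244 [239, 239, 238, 146, 53, 55, 56, 54, 53, 56, 53, 50, 51, 49, 44, 45, 45] | [39, 40, 41, 41, 40, 42, 42, 42, 42, 43, 111, 174, 184, 241, 245, 243, 235]
250 [240, 239, 158, 50, 57, 53, 55, 52, 54, 53, 49, 49, 47, 47, 44, 44, 43] | [38, 38, 40, 42, 41, 43, 41, 42, 44, 45, 44, 174, 246, 244, 243, 243, 242]
(array([ 0.5038, -0.0074]), array([-0.22,  0.06,  0.1 ,  0.25,  0.05, -0.07, -0.12, -0.1 , -0.  ,
        0.17, -0.11]))
[(np.float64(254.5), 229), (np.float64(251.5), 231), (np.float64(249.5), 233), (np.float64(247.5), 235), (np.float64(246.5), 237), (np.float64(245.5), 239), (np.float64(244.5), 241), (np.float64(243.5), 243), (np.float64(242.5), 245), (np.float64(241.5), 247), (np.float64(241.5), 249)]
9.9 [ 0.5007 -0.0073  0.1472] yaw_y 91.24 x [ 0.     0.003 -1.   ] F [-0.1  0.1 -2.4] M [-0.03  0.02 -0.03] w 0.014814925073216963 q7 1.1705357433132235
```

{"op": "arm_command", "data": {
  "delta_pos": [
    [0,0.2,-0.05],
    [0,0,0],
    [0,0,0]
  ],
  "rotation": [
    [0,0,0],
    [0,0,0],
    [0,0,0]
  ]
}}

```text
clock: 10.2
position: [0.499, -0.0017, 0.1475]
tool_rot: [1.225, 1.568, 1.245]
force: [-0.0, 0.9, -2.4]
grip_width: 0.0149
```

```bash
cat > k.py <<'E'
from h import *
from scipy.optimize import least_squares
import sys
im,p=grab('wrist',sys.argv[1]); z=monitor.observe()['position'][2]-.0366
g=cv2.GaussianBlur(im,(0,0),.7).max(2).astype(int)
L=[];Q=[]
for r in range(236,252,2):
    a=np.where(g[r,200:281]>=90)[0]+200; b=np.where(g[r,281:360]>=90)[0]+281; L.append((a.max()+.5,r)); Q.append((b.min()-.5,r))
for pts in (L,Q[4:],L+Q[4:]):
    P=np.array([onz(p,u,v,z)[:2] for u,v in pts]); s=least_squares(lambda c:np.hypot(*(P-c).T)-.023,P.mean(0)+[.01,0]); print(s.x.round(4),(s.fun*1e3).round(1))
E
python3 k.py wrist8; python3 st.py
```

```text
[ 0.503  -0.0021] [-0.1  0.1  0.  -0.   0.   0.1 -0.2  0. ]
[ 0.5026 -0.0028] [-0.   0.1 -0.2  0.1]
[ 0.5035 -0.0024] [-0.   0.2  0.1 -0.  -0.   0.1 -0.3 -0.1  0.   0.1 -0.2 -0. ]
10.25 [ 0.4989 -0.0016  0.1475] yaw_y 91.16 x [ 0.001  0.003 -1.   ] F [ 0.8 -0.  -2.8] M [ 0.02  0.04 -0.  ] w 0.014463528837337853 q7 1.1570029010324379
```

{"op": "arm_command", "data": {
  "delta_pos": [
    [0,0.04,-0.02],
    [0.3,0,0],
    [0.25,0,0],
    [0,0,0]
  ],
  "rotation": [
    [0,0,0],
    [0,0,0],
    [0,0,0],
    [0,0,0]
  ]
}}

```text
clock: 10.65
position: [0.4984, -0.0003, 0.1294]
tool_rot: [1.21, 1.567, 1.23]
force: [0.8, -0.3, -1.9]
grip_width: 0.0146
```

```bash
python3 st.py; python3 k.py wrist9
```

```text
10.65 [ 4.984e-01 -3.000e-04  1.294e-01] yaw_y 91.15 x [ 0.001  0.003 -1.   ] F [ 0.8 -0.3 -1.9] M [-0.04  0.01  0.03] w 0.014560375988134278 q7 1.1334609418850534
[ 0.5023 -0.0007] [-0.1  0.1  0.  -0.   0.   0.1 -0.2  0. ]
[ 0.5    -0.0017] [ 0.1 -0.2  0.1 -0. ]
[ 0.5026 -0.0009] [-0.1  0.2  0.  -0.  -0.   0.1 -0.3 -0.   0.3 -0.1  0.  -0.3]
```

On target; descend in small steps, watching the force.

{"op": "arm_command", "data": {
  "delta_pos": [
    [0.1,0,0],
    [0.1,0,0],
    [0.1,0,0]
  ],
  "rotation": [
    [0,0,0],
    [0,0,0],
    [0,0,0]
  ]
}}

```text
clock: 11.0
position: [0.4988, -0.0003, 0.1204]
tool_rot: [1.041, 1.567, 1.061]
force: [-0.6, 0.4, -2.3]
grip_width: 0.0149
```

```bash
python3 st.py
```

```text
11.0 [ 4.988e-01 -3.000e-04  1.204e-01] yaw_y 91.15 x [ 0.002  0.003 -1.   ] F [-0.6  0.4 -2.3] M [ 0.   -0.03  0.05] w 0.014903015257474362 q7 1.1226596889556915
```

{"op": "arm_command", "data": {
  "delta_pos": [
    [0.1,0,0],
    [0.1,0,0],
    [0.1,0,0]
  ],
  "rotation": [
    [0,0,0],
    [0,0,0],
    [0,0,0]
  ]
}}

```text
clock: 11.3
position: [0.4989, -0.0002, 0.1108]
tool_rot: [0.98, 1.567, 1.0]
force: [-1.8, -0.4, 4.3]
grip_width: 0.0148
```

```bash
python3 st.py
```

```text
11.3 [ 4.989e-01 -2.000e-04  1.108e-01] yaw_y 91.15 x [ 0.002  0.003 -1.   ] F [-1.8 -0.4  4.3] M [-0.08  0.52  0.01] w 0.014773461915757052 q7 1.1111653687246608
```

{"op": "arm_command", "data": {
  "delta_pos": [
    [0.08,0,0],
    [0.08,0,0]
  ],
  "rotation": [
    [0,0,0],
    [0,0,0]
  ],
  "grip_force": 90
}}

```text
clock: 11.5
position: [0.4992, -0.0002, 0.1075]
tool_rot: [0.538, 1.567, 0.558]
force: [-27.0, -2.4, 98.7]
grip_width: 0.0142
```

```bash
python3 st.py
```

```text
11.5 [ 4.992e-01 -2.000e-04  1.075e-01] yaw_y 91.14 x [ 0.003  0.002 -1.   ] F [-27.   -2.4  98.7] M [-0.47  6.11 -0.03] w 0.014172744507279797 q7 1.1049649324956428
```

{"op": "arm_command", "data": {
  "delta_pos": [
    [0,0,0]
  ],
  "rotation": [
    [0,0,0]
  ]
}}

```text
clock: 11.6
position: [0.499, -0.0002, 0.1085]
tool_rot: [0.28, 1.567, 0.3]
force: [-5.3, 0.5, 7.6]
grip_width: 0.0144
```

```bash
python3 st.py
```

```text
11.6 [ 4.990e-01 -2.000e-04  1.085e-01] yaw_y 91.14 x [ 0.003  0.001 -1.   ] F [-5.3  0.5  7.6] M [-0.05  1.3  -0.02] w 0.01439237733056911 q7 1.1048645378417405
```

{"op": "arm_command", "data": {
  "delta_pos": [
    [0.02,0,0]
  ],
  "rotation": [
    [0,0,0]
  ]
}}

```text
clock: 11.7
position: [0.499, -0.0001, 0.1085]
tool_rot: [0.127, 1.567, 0.147]
force: [-2.8, 0.4, 6.8]
grip_width: 0.0144
```

```bash
python3 st.py
python3 - <<'E'
from h import *
im,p=grab('wrist','fin')
E
python3 st.py
```

```text
11.7 [ 4.990e-01 -1.000e-04  1.085e-01] yaw_y 91.14 x [ 0.004  0.001 -1.   ] F [-2.8  0.4  6.8] M [-0.03  0.67 -0.03] w 0.014395506520735304 q7 1.1040792653938118
11.75 [ 4.990e-01 -2.000e-04  1.084e-01] yaw_y 91.14 x [ 0.004  0.001 -1.   ] F [-3.4  0.3  7. ] M [-0.05  0.8  -0.04] w 0.014599112039630303 q7 1.1040375017022512
```

{"op": "arm_command", "data": {
  "delta_pos": [
    [0.035,0,0]
  ],
  "rotation": [
    [0,0,0]
  ]
}}

```text
clock: 11.85
position: [0.4991, -0.0001, 0.1081]
tool_rot: [-0.014, 1.567, 0.006]
force: [-9.9, -0.8, 36.7]
grip_width: 0.0141
```

```bash
python3 st.py
```

```text
11.85 [ 4.991e-01 -1.000e-04  1.081e-01] yaw_y 91.15 x [ 0.004  0.    -1.   ] F [-9.9 -0.8 36.7] M [-0.2   2.54 -0.03] w 0.014114136457659564 q7 1.102672919492975
```

Run:
```python
from h import *
for i in range(6):
    optics.grab_frame('side'); o=monitor.observe(); print(o['clock'],o['position'].round(4),o['force'].round(1))
```

```text
11.9 [ 4.991e-01 -1.000e-04  1.082e-01] [-9.4 -0.7 27.7]
11.95 [ 4.991e-01 -1.000e-04  1.082e-01] [-8.3 -0.4 25.1]
12.0 [ 4.991e-01 -1.000e-04  1.082e-01] [-9.1 -1.4 26.9]
12.05 [ 4.991e-01 -1.000e-04  1.082e-01] [-8.7 -0.6 26.1]
12.1 [ 4.991e-01 -1.000e-04  1.082e-01] [-7.7 -0.3 26.1]
12.15 [ 4.991e-01 -1.000e-04  1.082e-01] [-8.9 -1.1 25.8]
```

Run:
```python
from h import *
a,_=load('side0'); b=optics.grab_frame('side')[:,:,::-1]
d=(cv2.absdiff(a,b).max(2)>60)
for n,(u0,u1,v0,v1) in dict(big=(240,272,262,302),small=(262,284,326,350),hexkey=(322,350,296,312),tin=(352,382,255,292),fish=(350,392,290,328),timer=(245,260,200,218),lemon=(372,390,234,258),mid=(270,300,292,322)).items(): print(n,d[v0:v1,u0:u1].mean().round(3))
print(bot.job_done()); print(monitor.observe()['force'])
```

```text
big 0.0
small 0.0
hexkey 0.0
tin 0.0
fish 0.0
timer 0.285
lemon 0.0
mid 0.513
the job is handed in; nothing more can be done
None
the job is handed in; nothing more can be done
```

The main switch is off, and the middle-sized knob is on the spindle, pressed down to the spring's stop and still held by the gripper. I handed the job in at about 12 s of the 51 s allowed.

- **Switch:** I turned it 60° counter-clockwise. The wrist picture taken just afterwards showed its nose pointing to the hotplate's back. I did not look at it again later.
- **Fit:** The knob went about 6 mm over the spindle tip with no rise in force. The force then rose as the spring took up, and the wrist force reached 36.7 N with the knob against its stop.
- **Final hold:** The tool height was steady at 0.1082 m over six readings, against about 0.1086 m expected at the stop. The downward push was steady at about 26 N, more than the 10 N the spring needs.
- **Force spike:** While pressing, one step went too hard and the wrist force reached 98.7 N, below the 120 N limit. I backed off at once.
- **Other things on the worktop:** Comparing the side pictures from before and at the end, the large and small knobs, hex key, tin, fish tub and lemon had not moved. I did not check the mug.
- **Check that disagreed:** The timer's area in those pictures changed by 28%. The arm was never near the timer, so I think the arm or the turned switch handle, which stand in front of it in that view, caused the difference. I did not confirm that.

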